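# Roll a tube blank into the V-cradle and set it against the end stop

## Robot

A 6-joint arm with a two-finger parallel gripper is mounted at the origin on the work surface. World frame = base frame: x ahead of the robot, y to its left, z up, the work surface at z = 0. Lengths are in m, angles in rad, forces in N, time in s.
With the tool pointing down it reaches from about 0.25 to 0.775 m from the base axis. Payload 4 kg.
Tool frame: the origin (TCP) lies on the centre line of the jaws, within the pads' length; the fingertips stand 22 mm ahead of it and the grasp point (between the pads) lies 3 mm ahead of it; z points along the fingers, y is the direction in which the jaws open and shut (so a half turn about z gives the same grasp; the last joint's range is limited). The gripper opens to 94 mm and grips with 3 to 60 N. Pads are 16 mm wide; open, the fingers measure 119 mm over their backs; the gripper's body (75 mm by 177 mm) begins 78 mm behind the grasp point.
Start: joints at [1.031, 0.087, 1.371, -0, 1.684, -0.103], TCP at [0.233, 0.498, 0.196] pointing down, gripper open.
Joint ranges: [-3.1, 3.1], [-0.76, 2.03], [0.27, 2.55], [-1.08, 4.22], [0.17, 2.65], [-2.57, 2.57]. Speed limits (rad/s): [2.79, 2.79, 3.14, 3.14, 3.14, 3.14].

## Interface

Orientations are given as [roll, pitch, yaw] about the fixed x, y, z axes, in that order (R = Rz(yaw) Ry(pitch) Rx(roll)).
In Python, from bench import robot gives the robot as it stands. The module is installed in compiled form; this text tells all that it offers.
- The arm moves only by the shell command python3 -m inch 'ROWS'. ROWS is JSON, a list of rows, each an object with "linear": the shift along the world's x, y, z scaled (see below), a list of three; "twist": the turn about the world's z scaled (see below); "gripper": the opening, from 0 (shut) to 1 (fully open). In form: [{"linear": [x, y, z], "twist": twist, "gripper": gripper}, ...]. A call has 1 to 10 rows; each row is the pose to reach, as a shift and turn from the pose commanded when the call began; what a row does not reach only later rows make up. The controller multiplies each number of a shift by 0.1 m and each number of a turn by 60 degrees. A row lasts 1/12 s, in which the tool goes at most 41.7 mm and 7.16 degrees, less where a joint would pass 70% of its speed; a pose out of reach is approached as far as the arm can. A call with a number of a shift or a turn outside -1 to 1 is refused whole. A call with a gripper value outside its range is refused whole. The fingers move at their own pace and stop on an object; the grip force is fixed at half the most. Time passes only in rows, so rows that repeat a pose let the fingers close. It gives the time, the measured TCP pose, the force and the opening at its end, in the units of the state.
- robot.get_obs(): the state, without advancing time (a new reading comes with each control period).
- robot.snapshot(name): name is "scene" or "top"; returns a dict with "image" (400x640x3 uint8, red, green, blue), "depth" (400x640 float32, m along the optical axis (not along the pixel's ray), 0 where there is no reading), "mtx" (3x3 intrinsics, pixels), "rvec" (rotation vector, rad) and "tvec" (3), from world to camera coordinates, as OpenCV has them. Camera axes: x right, y down, z forward; pixel columns grow to the right and rows downward; lengths in m; the calibration is good to about 2 mm. A picture is of the moment at which its call begins.
- robot.close_job(): hands the job in, once; it reports no verdict.
The state is a dict: "time": time; "joint_positions": joint angles; "qvel": joint speeds; "joint_torque": joint torques, N m; "tool_pos": TCP position; "ee_rot": TCP orientation; "wrist_force": force on the tool from outside, world axes, zero at the start; "wrist_torque": the same for the moment, N m; "width": finger opening in m.
Only numpy, scipy, OpenCV 4.12 (cv2) and the standard library are available. Lean on these libraries where they do the work, as an engineer would, in place of code of your own. Each camera call takes 0.05 s, during which the arm holds its last target.

## Task

Using only the fingertips or the outside of the fingers, gently push the steel tube blank by its side so that it rolls along the bench, up the green ramp and down into the groove of the V-cradle, then push its free end until the other end touches the yellow stop. Do not pick up, tip up, squeeze or ram the blank, and leave the paste can, the brass collar, the wrench and the dial gauge where they stand. Finish with the blank lying still in the groove against the stop and the robot clear of everything.

Things in the scene. Friction and masses are not known exactly. Their poses are not given: they have to be found in the camera images.
- blank: Steel tube blank, ground smooth and lightly oiled (slippery, friction about 0.35), 40 mm diameter, 120 mm long, 0.5 to 0.8 kg, orange band round its middle, black plugs flush in both flat ends. Origin at its centre; x axis along the bar, +x end on the stop's side; y, z turn as it rolls. It lies on the bench on the cradle's ramp side, about parallel to the groove, and rolls easily.
- cradle: V-cradle fixed to the bench, 110 mm long. Origin on the bench under the groove's bottom, at mid-length; x along the groove towards the stop, y towards the ramp and the blank, z up. The groove bottom is 4 mm high; its two flats rise 30 degrees from level, the far one to 24 mm high at y = -34 mm, then a flat top to y = -54 mm. The -x end is open, bare bench beyond.
- seat (a point): Where the blank's centre lies when it rests in the groove with its +x end touching the stop: 27 mm above the bench, 5 mm to -x of the cradle's origin. The blank's other end then overhangs the block's open end by 10 mm. Axes as the cradle's.
- paste_can: Closed red can standing upright, 60 mm diameter, 85 mm tall; origin at the centre of its underside. Bystander.
- collar: Brass collar standing on its flat face, 52 mm outside diameter, 24 mm bore, 50 mm tall; origin at the centre of its underside. Bystander.
- wrench: Steel wrench lying on the bench, 180 mm long along its x axis, beyond the cradle's stop as seen from the robot; origin near its middle, on the underside. Bystander.
- gauge: Dial gauge on a heavy base 50 x 60 mm, 45 mm tall, with an upright post to 170 mm and a round dial 56 mm across on its +x side reaching 50 mm out at 145 mm height; origin at the centre of the base's underside. Bystander on the far side of the cradle from the ramp.
- lip (a point): Lip where the green ramp meets the groove, at mid-length: y = +14 mm from the cradle's origin and 12 mm above the bench. The ramp falls from here to +y at 15 degrees and meets the bench at y = +59 mm; it is as long as the cradle (110 mm). Axes as the cradle's.
- stop (a point): On the yellow stop's face that the blank must touch, at the height of the seated blank's axis: x = +55 mm from the cradle's origin. The plate stands at the +x end, 12 mm thick, 55 mm tall, from y = -54 to +21 mm. Axes as the cradle's.
Not all that is in view belongs to the job. Several things have the shape of the blank; the one meant has the colours described above.

How it is judged:
At the end, for the whole second after the job is handed in: The blank lies at rest (under 20 mm/s) in the groove: its centre within 4 mm across and 3 mm in height of the seat, its axis within 0.05 rad of the groove's, and its +x end within 3 mm of the yellow stop (y of blank in the frame of seat between -0.004 and 0.004 m and z of blank in the frame of seat between -0.003 and 0.003 m and x of blank in the frame of seat above -0.003 m and angle between the x axis of blank and the x axis of cradle, either way round below 0.05 rad and linear speed of blank below 0.02 m/s); the robot touches nothing.
It fails at once if the blank is lifted: its centre higher than 45 mm above the bench anywhere, or higher than 28 mm while still short of the ramp (height (world z) of blank above 0.045 m or (height (world z) of blank above 0.028 m and y of blank in the frame of cradle above 0.085 m)).
It fails at once if the blank is tipped up by more than about 17 degrees (angle between blank's own x axis and vertical below 1.27 rad).
It fails at once if the blank is squeezed or rammed: more than 40 N between fingers and blank (contact force between the fingers and blank above 40 N).
It fails at once if the blank is flung: faster than 0.5 m/s (linear speed of blank above 0.5 m/s).
It fails at once if a bystander is moved by more than 15 mm (distance of any of paste_can, collar, wrench, gauge from where it was at the start of the episode above 0.015 m).
It also fails if it takes over 64 s, if anything falls off the work surface, if the arm or the gripper's body presses on something with over 40 N, if the wrist force passes 120 N, or if a joint passes its speed limit or range.

## Working session

There is one attempt and no reset: what is moved stays moved. The work goes in short steps, Python scripts to look and compute and a shell command to move; the robot and the scene stay as the last step left them, time stands still between calls to the robot, and variables do not carry over. Pictures are saved under pics/ and viewed, and the job is handed in when it is done.

```bash
mkdir -p pics
cat > h.py <<'E'
import numpy as np,cv2
from bench import robot
def snap(n,f):
    s=robot.snapshot(n); np.savez('/tmp/%s.npz'%f,**s); cv2.imwrite('pics/%s.png'%f,s['image'][:,:,::-1]); return s
def ray(s,uv,z=None):
    K=s['mtx'];R=cv2.Rodrigues(np.array(s['rvec']))[0];t=np.array(s['tvec']).ravel()
    d=R.T@np.linalg.inv(K)@np.array([uv[0],uv[1],1.]);o=-R.T@t
    return o+d*(z-o[2])/d[2]
def cloud(s):
    K=s['mtx'];R=cv2.Rodrigues(np.array(s['rvec']))[0];t=np.array(s['tvec']).ravel()
    v,u=np.mgrid[0:400,0:640];d=s['depth']
    c=np.stack([(u-K[0,2])/K[0,0]*d,(v-K[1,2])/K[1,1]*d,d],-1)
    return (c-t)@R
def proj(s,p):
    return cv2.projectPoints(np.array(p,float).reshape(-1,3),np.array(s['rvec'],float),np.array(s['tvec'],float),s['mtx'],None)[0].reshape(-1,2)
E
python3 - <<'E'
from h import *
print(robot.get_obs())
for n in('scene','top'):
    s=snap(n,n+'0');R=cv2.Rodrigues(np.array(s['rvec']))[0];print(n,-R.T@np.array(s['tvec']).ravel(),R[2],s['mtx'][0,0])
E
```

```text
{'time': 0.0, 'joint_positions': array([ 1.03090219e+00,  8.79214443e-02,  1.37224229e+00, -6.51682151e-06,
        1.68361352e+00, -1.03104269e-01]), 'qvel': array([ 0.00102571, -0.00087033, -0.00088708, -0.00053016,  0.00279353,
       -0.00043089]), 'joint_torque': array([-5.93054792e-04, -3.40188432e+01, -3.02425504e+01,  7.17495452e-02,
        3.30845872e-02, -2.06522591e-04]), 'tool_pos': array([0.23237945, 0.49786321, 0.19512863]), 'ee_rot': array([-3.13941899e+00, -2.18399712e-04,  2.70480182e+00]), 'wrist_force': array([ 0.4245347 , -0.04358042, -0.24166512]), 'wrist_torque': array([-0.01738813,  0.00807699, -0.03089029]), 'width': 0.09425004467570139}
scene [1.46078196 0.52926213 1.011859  ] [-0.60818503 -0.38593403 -0.69366123] 426.46256263768316
top [0.50041365 0.01565252 1.74892905] [ 0.05347718 -0.01158741 -0.99850184] 517.4025146619587
```

View pics/scene0.png

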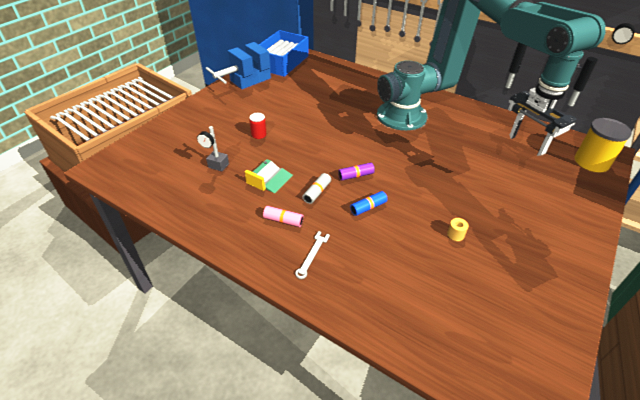

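View pics/top0.png

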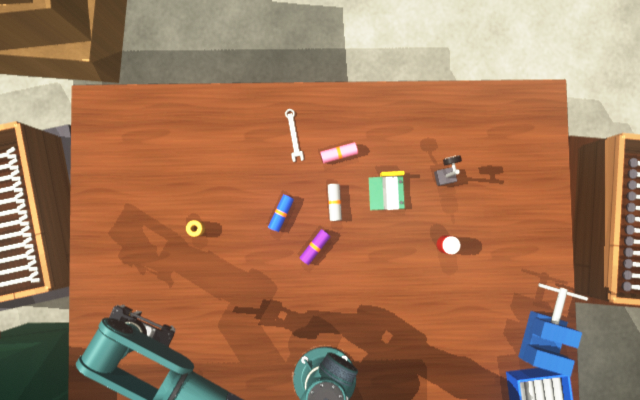

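```bash
cat > m.py <<'E'
from h import *
import sys
def comps(s,zlo=.012,zhi=.2):
    P=cloud(s);m=((P[...,2]>zlo)&(P[...,2]<zhi)&(s['depth']>0)&(P[...,0]>.25)&(P[...,0]<.85)&(abs(P[...,1])<.6)).astype(np.uint8)
    n,l,st,c=cv2.connectedComponentsWithStats(m)
    for i in range(1,n):
        if st[i,4]<30: continue
        q=P[l==i];print(c[i].round(),st[i],'xyz med',np.median(q,0).round(3),'zmax',q[:,2].max().round(3),s['image'][l==i].mean(0).round())
if __name__=='__main__':
    for n in('top','scene'):
        s=dict(np.load('/tmp/%s0.npz'%n));print(n);comps(s)
    s=dict(np.load('/tmp/top0.npz'));s2=dict(np.load('/tmp/scene0.npz'))
    a=cv2.resize(s['image'][120:280,250:480],None,fx=3.4,fy=3.4,interpolation=cv2.INTER_CUBIC)
    cv2.imwrite('pics/c1.png',a[:,:,::-1])
    a=cv2.resize(s2['image'][110:260,190:400],None,fx=3.8,fy=3.8,interpolation=cv2.INTER_CUBIC)
    cv2.imwrite('pics/c2.png',a[:,:,::-1])
E
python3 m.py
```

```text
top
[339. 152.] [320 142  38  21 433] xyz med [ 0.751 -0.061  0.035] zmax 0.051 [251. 202. 208.]
[448. 171.] [435 155  27  30 460] xyz med [ 0.675 -0.41   0.047] zmax 0.182 [136. 122. 116.]
[396. 188.] [380 171  24  38 492] xyz med [ 0.632 -0.252  0.022] zmax 0.066 [210. 230. 175.]
[334. 201.] [328 184  14  36 429] xyz med [ 0.587 -0.042  0.035] zmax 0.048 [236. 228. 212.]
[280. 212.] [268 194  26  38 435] xyz med [0.551 0.137 0.035] zmax 0.048 [106. 148. 219.]
[195. 228.] [186 220  18  16 207] xyz med [0.506 0.416 0.047] zmax 0.06 [235. 216. 109.]
[314. 246.] [299 229  32  36 438] xyz med [0.439 0.026 0.035] zmax 0.05 [204. 106. 204.]
[448. 244.] [437 235  23  19 345] xyz med [ 0.441 -0.405  0.081] zmax 0.096 [238. 197. 192.]
scene
[257. 125.] [249 113  17  25 345] xyz med [ 0.453 -0.4    0.065] zmax 0.093 [219. 105.  99.]
[212. 149.] [197 126  31  44 586] xyz med [ 0.686 -0.407  0.065] zmax 0.176 [143. 138. 132.]
[261. 174.] [245 159  39  30 516] xyz med [ 0.636 -0.241  0.024] zmax 0.061 [207. 214. 130.]
[356. 171.] [338 162  36  18 388] xyz med [0.446 0.032 0.036] zmax 0.047 [207. 110. 211.]
[316. 187.] [302 173  29  29 378] xyz med [ 0.595 -0.034  0.037] zmax 0.046 [219. 215. 198.]
[368. 202.] [350 191  37  24 438] xyz med [0.56  0.143 0.036] zmax 0.046 [ 86. 151. 219.]
[282. 216.] [263 206  40  21 484] xyz med [ 0.759 -0.054  0.036] zmax 0.046 [249. 201. 209.]
[457. 228.] [448 218  20  22 324] xyz med [0.518 0.422 0.046] zmax 0.057 [229. 204.  95.]
```

View pics/c1.png

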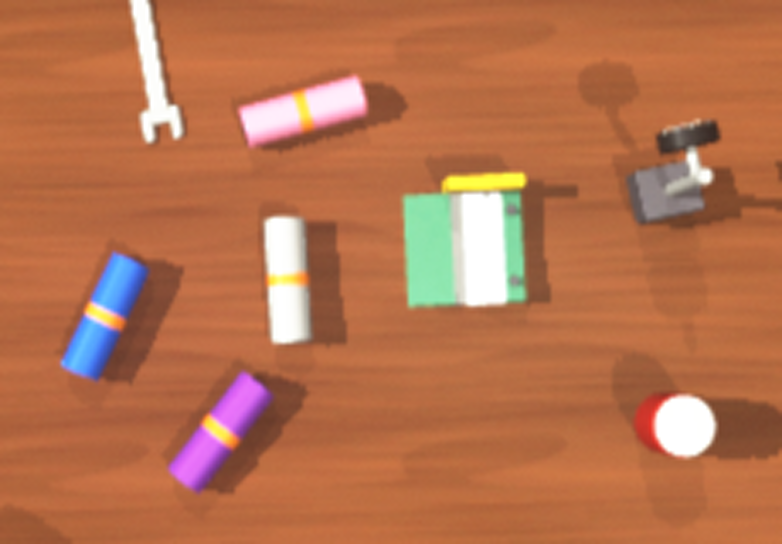

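View pics/c2.png

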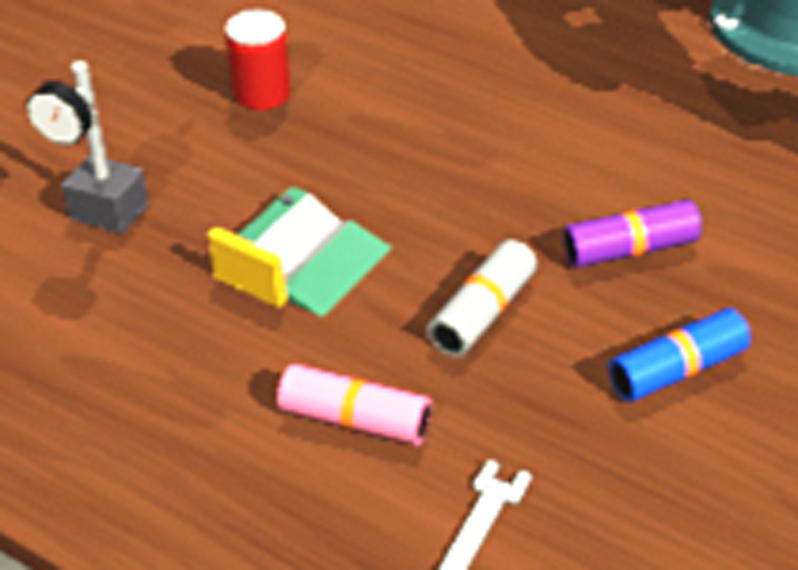

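The white/steel tube at top (334,202) is the blank: orange band and black plug. The look-alikes are blue (281,212), purple (314,246) and pink (339,153). The cradle sits at about (387,193), with the stop towards +x (up in the top view).

```bash
cat > b.py <<'E'
from h import *
def blank(s,zc=.02,box=None):
    im=s['image'];P=cloud(s)
    hsv=cv2.cvtColor(im,cv2.COLOR_RGB2HSV)
    # blank via height, near given component
    m=((P[...,2]>zc-.002)&(P[...,2]<.06)).astype(np.uint8)
    u0,v0,u1,v1=box; mm=np.zeros_like(m);mm[v0:v1,u0:u1]=m[v0:v1,u0:u1]
    c=max(cv2.findContours(mm,0,1)[0],key=cv2.contourArea)
    r=cv2.minAreaRect(c);b=cv2.boxPoints(r)
    e=[np.linalg.norm(b[i]-b[(i+1)%4]) for i in range(2)]
    k=0 if e[0]<e[1] else 1
    p=(b[k]+b[(k+1)%4])/2;q=(b[(k+2)%4]+b[(k+3)%4])/2
    A=ray(s,p,zc+.01);B=ray(s,q,zc+.01)
    return r,A,B
if __name__=='__main__':
    s=dict(np.load('/tmp/top0.npz'))
    r,A,B=blank(s,.02,(315,175,350,230));d=A-B if A[0]>B[0] else B-A
    print('blank',(A+B)/2,np.linalg.norm(d),np.degrees(np.arctan2(d[1],d[0])))
    im=s['image'];h=cv2.cvtColor(im,cv2.COLOR_RGB2HSV)
    m=cv2.inRange(h,(8,140,150),(22,255,255));m[:, :326]=0;m[:,344:]=0;m[:190]=0;m[215:]=0
    y,x=np.nonzero(m);print('band px',x.mean(),y.mean(),len(x),ray(s,(x.mean(),y.mean()),.036))
    g=cv2.inRange(h,(55,60,80),(90,255,255));g[:,:360]=0;g[:,410:]=0;g[:160]=0;g[220:]=0
    for c in cv2.findContours(g,0,1)[0]:
        if cv2.contourArea(c)<30: continue
        b=cv2.boxPoints(cv2.minAreaRect(c));print('green',cv2.contourArea(c))
        for p in b: print(p.round(1),ray(s,p,0).round(4),ray(s,p,.012).round(4),ray(s,p,.024).round(4))
    yl=cv2.inRange(h,(24,150,120),(36,255,255));yl[:,:360]=0;yl[:,410:]=0;yl[:160]=0;yl[185:]=0
    c=max(cv2.findContours(yl,0,1)[0],key=cv2.contourArea)
    for p in cv2.boxPoints(cv2.minAreaRect(c)): print('yel',p.round(1),ray(s,p,.055).round(4))
E
python3 b.py
```

```text
blank [ 0.58641311 -0.04269139  0.03      ] 0.11906979958557674 2.58325848710359
band px 329.3225806451613 203.2741935483871 62 [ 0.58043683 -0.02636187  0.036     ]
green 122.5
[397.3 177. ] [ 0.6678 -0.2599  0.    ] [ 0.6666 -0.258   0.012 ] [ 0.6655 -0.2561  0.024 ]
[402.2 176.8] [ 0.6684 -0.2765  0.    ] [ 0.6673 -0.2745  0.012 ] [ 0.6661 -0.2725  0.024 ]
[403.9 207.9] [ 0.5623 -0.2798  0.    ] [ 0.5619 -0.2778  0.012 ] [ 0.5615 -0.2758  0.024 ]
[399.1 208.2] [ 0.5617 -0.2633  0.    ] [ 0.5613 -0.2613  0.012 ] [ 0.5608 -0.2594  0.024 ]
green 383.0
[368.4 177.3] [ 0.6683 -0.1614  0.    ] [ 0.6672 -0.1602  0.012 ] [ 0.666 -0.159  0.024]
[381.6 176.7] [ 0.6698 -0.2064  0.    ] [ 0.6686 -0.2049  0.012 ] [ 0.6675 -0.2034  0.024 ]
[383.1 208.8] [ 0.5607 -0.2092  0.    ] [ 0.5603 -0.2076  0.012 ] [ 0.5599 -0.2061  0.024 ]
[369.9 209.4] [ 0.5593 -0.1644  0.    ] [ 0.5589 -0.1631  0.012 ] [ 0.5585 -0.1619  0.024 ]
yel [381. 171.] [ 0.6833 -0.1979  0.055 ]
yel [403. 171.] [ 0.6822 -0.2704  0.055 ]
yel [403. 175.] [ 0.669  -0.2701  0.055 ]
yel [381. 175.] [ 0.67   -0.1976  0.055 ]
```

```bash
python3 -m inch '[{"linear":[0.15,-0.2,0],"twist":-0.05,"gripper":0.7},{"linear":[0.35,-0.5,0],"twist":-0.1,"gripper":0.7},{"linear":[0.55,-0.8,0],"twist":-0.16,"gripper":0.7},{"linear":[0.7,-0.98,0],"twist":-0.21,"gripper":0.7}]'
python3 -m inch '[{"linear":[0.2,-0.25,0],"twist":-0.05,"gripper":0.7},{"linear":[0.35,-0.5,0],"twist":-0.1,"gripper":0.7},{"linear":[0.55,-0.8,0],"twist":-0.16,"gripper":0.7},{"linear":[0.7,-0.98,0],"twist":-0.21,"gripper":0.7}]'
python3 -m inch '[{"linear":[0.2,-0.25,0],"twist":-0.05,"gripper":0.7},{"linear":[0.35,-0.5,0],"twist":-0.1,"gripper":0.7},{"linear":[0.55,-0.8,0],"twist":-0.16,"gripper":0.7},{"linear":[0.7,-0.98,0],"twist":-0.21,"gripper":0.7}]'
python3 -m inch '[{"linear":[0.2,-0.25,0],"twist":-0.05,"gripper":0.7},{"linear":[0.35,-0.5,0],"twist":-0.1,"gripper":0.7},{"linear":[0.55,-0.8,0],"twist":-0.16,"gripper":0.7},{"linear":[0.7,-0.98,0],"twist":-0.21,"gripper":0.7}]'
python3 -m inch '[{"linear":[0.2,-0.25,0],"twist":-0.05,"gripper":0.7},{"linear":[0.4,-0.55,0],"twist":-0.1,"gripper":0.7},{"linear":[0.6,-0.8,0],"twist":-0.16,"gripper":0.7},{"linear":[0.72,-0.96,0],"twist":-0.217,"gripper":0.7},{"linear":[0.72,-0.96,0],"twist":-0.217,"gripper":0.7},{"linear":[0.72,-0.96,0],"twist":-0.217,"gripper":0.7}]'
```

```text
time: 0.43
tool_pos: [0.3033, 0.398, 0.1957]
ee_rot: [-3.14, 0.001, 2.481]
wrist_force: [0.4, 0.7, -0.3]
width: 0.0706
time: 0.77
tool_pos: [0.3734, 0.2999, 0.1959]
ee_rot: [-3.141, 0.001, 2.261]
wrist_force: [-0.5, 0.3, -0.4]
width: 0.0659
time: 1.1
tool_pos: [0.4434, 0.2018, 0.1958]
ee_rot: [-3.141, 0.001, 2.04]
wrist_force: [-0.1, 0.4, -0.3]
width: 0.066
time: 1.43
tool_pos: [0.5134, 0.1037, 0.1957]
ee_rot: [-3.141, 0.001, 1.82]
wrist_force: [0.4, 0.5, 0.5]
width: 0.0656
time: 1.93
tool_pos: [0.5845, 0.0097, 0.1951]
ee_rot: [-3.139, -0.001, 1.597]
wrist_force: [0.2, -0.3, 0.1]
width: 0.0657
```

```bash
python3 -m inch '[{"linear":[0,0,-0.2],"twist":0,"gripper":0.7},{"linear":[0,0,-0.45],"twist":0,"gripper":0.7},{"linear":[0,0,-0.7],"twist":0,"gripper":0.7},{"linear":[0,0,-0.9],"twist":0,"gripper":0.7}]'
python3 -m inch '[{"linear":[0,0,-0.2],"twist":0,"gripper":0.7},{"linear":[0,0,-0.4],"twist":0,"gripper":0.7},{"linear":[0,0,-0.6],"twist":0,"gripper":0.7},{"linear":[0,0,-0.7],"twist":0,"gripper":0.7},{"linear":[0,0,-0.7],"twist":0,"gripper":0.7}]'
python3 - <<'E'
from h import *
s=snap('scene','s1');t=snap('top','t1')
cv2.imwrite('pics/c3.png',np.vstack([cv2.resize(a['image'][v:v+100,u:u+200],None,fx=3.,fy=3.) for a,u,v in((s,230,130),(t,240,150))])[:,:,::-1])
E
```

```text
time: 2.27
tool_pos: [0.5831, 0.012, 0.1046]
ee_rot: [-3.14, -0.001, 1.601]
wrist_force: [-0.1, 0.0, 0.5]
width: 0.0658
time: 2.68
tool_pos: [0.5818, 0.0118, 0.0333]
ee_rot: [-3.135, -0.001, 1.6]
wrist_force: [0.0, -0.0, 0.1]
width: 0.0658
```

View pics/c3.png

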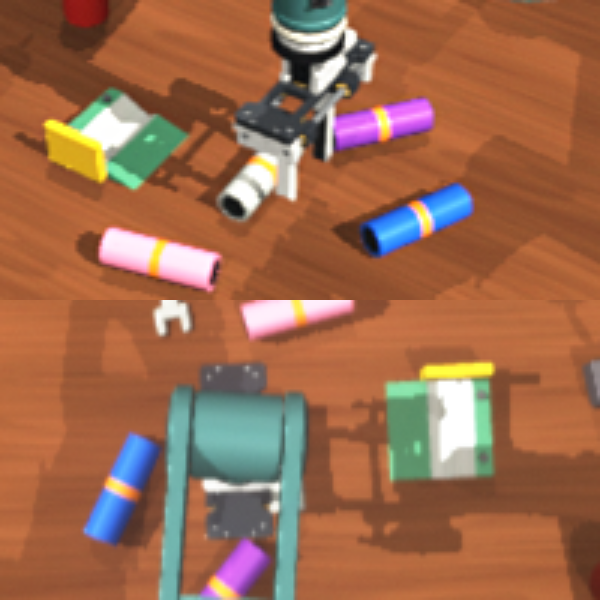

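Both fingers are down on the +y side of the blank (scene crop around (265,180)), clear of the purple and blue tubes. I'll start rolling it now.

```bash
python3 -m inch '[{"linear":[0.001,-0.04,0],"twist":0,"gripper":0.7},{"linear":[0.002,-0.08,0],"twist":0,"gripper":0.7},{"linear":[0.003,-0.12,0],"twist":0,"gripper":0.7},{"linear":[0.004,-0.15,0],"twist":0,"gripper":0.7},{"linear":[0.005,-0.18,0],"twist":0,"gripper":0.7},{"linear":[0.006,-0.21,0],"twist":0,"gripper":0.7},{"linear":[0.007,-0.24,0],"twist":0,"gripper":0.7},{"linear":[0.008,-0.27,0],"twist":0,"gripper":0.7},{"linear":[0.008,-0.3,0],"twist":0,"gripper":0.7},{"linear":[0.009,-0.33,0],"twist":0,"gripper":0.7}]'
python3 -m inch '[{"linear":[0.001,-0.03,0],"twist":0,"gripper":0.7},{"linear":[0.002,-0.06,0],"twist":0,"gripper":0.7},{"linear":[0.003,-0.09,0],"twist":0,"gripper":0.7},{"linear":[0.003,-0.12,0],"twist":0,"gripper":0.7},{"linear":[0.004,-0.15,0],"twist":0,"gripper":0.7},{"linear":[0.005,-0.18,0],"twist":0,"gripper":0.7},{"linear":[0.006,-0.21,0],"twist":0,"gripper":0.7},{"linear":[0.007,-0.24,0],"twist":0,"gripper":0.7},{"linear":[0.008,-0.27,0],"twist":0,"gripper":0.7},{"linear":[0.008,-0.3,0],"twist":0,"gripper":0.7}]'
python3 - <<'E'
from h import *
s=snap('scene','s2');t=snap('top','t2')
cv2.imwrite('pics/c4.png',np.vstack([cv2.resize(a['image'][v:v+100,u:u+200],None,fx=3.,fy=3.) for a,u,v in((s,230,130),(t,260,150))])[:,:,::-1])
E
```

```text
time: 3.62
tool_pos: [0.5855, -0.0229, 0.0362]
ee_rot: [-3.142, -0.0, 1.598]
wrist_force: [-0.2, -0.1, -0.2]
width: 0.0658
time: 4.45
tool_pos: [0.5864, -0.0529, 0.0363]
ee_rot: [3.141, -0.0, 1.598]
wrist_force: [0.7, 0.5, 1.0]
width: 0.0659
```

View pics/c4.png

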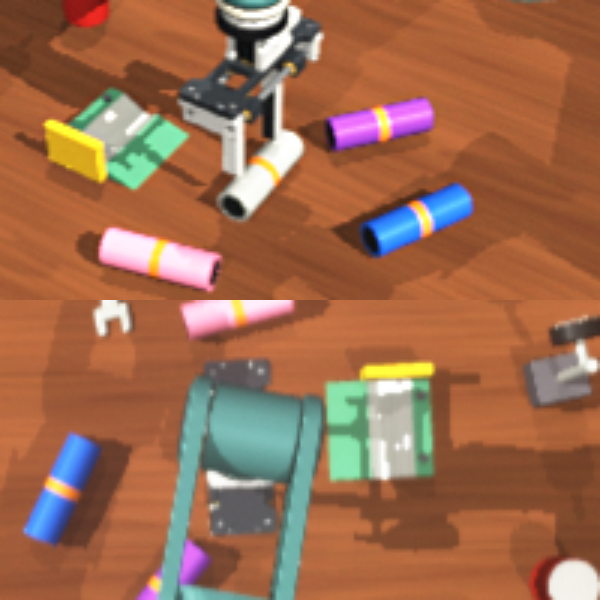

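Run:
```python
from h import *
s=dict(np.load('/tmp/s2.npz'));t=dict(np.load('/tmp/t2.npz'));o=robot.get_obs();print(o['tool_pos'],o['ee_rot'],o['wrist_force'])
pts=[(.625,-.053,.014),(.547,-.053,.014),(.586,-.043,.02)]
print(proj(s,pts),(proj(s,pts)-[230,130])*3)
P=cloud(s)
for n in ('s1','s2'):
    P=cloud(dict(np.load('/tmp/%s.npz'%n)))
    for c in((232,165),(240,205),(265,170),(285,190)):
        u,v=230+c[0]//3,130+c[1]//3;print(n,c,P[v,u].round(3))
a=cv2.resize(s['image'][130:210,280:350],None,fx=8,fy=7,interpolation=cv2.INTER_CUBIC)
cv2.imwrite('pics/c5.png',a[:,:,::-1])
```

```text
[ 0.58638172 -0.05313439  0.03629222] [3.14154834e+00 1.55792883e-04 1.59738827e+00] [-0.17504731 -0.20946118 -0.87027053]
[[306.70607946 195.27726384]
 [319.42803169 182.11130688]
 [315.6352663  188.42759775]] [[230.11823839 195.83179153]
 [268.28409507 156.33392064]
 [256.90579889 175.28279324]]
s1 (232, 165) [ 0.577 -0.084  0.008]
s1 (240, 205) [ 0.64  -0.03   0.026]
s1 (265, 170) [ 0.589 -0.031  0.04 ]
s1 (285, 190) [0.626 0.019 0.064]
s2 (232, 165) [ 0.63  -0.048  0.068]
s2 (240, 205) [ 0.642 -0.028  0.029]
s2 (265, 170) [ 0.59  -0.031  0.041]
s2 (285, 190) [ 0.57  -0.015  0.   ]
```

View pics/c5.png

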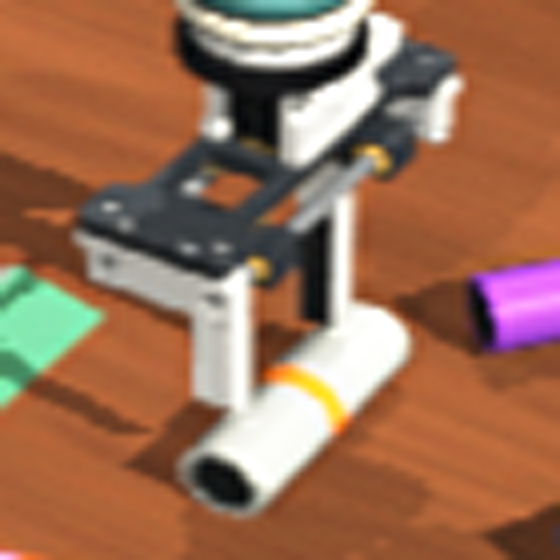

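Run:
```python
from h import *
s=dict(np.load('/tmp/s1.npz'));s2=dict(np.load('/tmp/s2.npz'));s0=dict(np.load('/tmp/scene0.npz'))
out=[]
for s,y,z in((s,.012,.011),(s2,-.053,.014)):
    f=8;a=cv2.resize(s['image'][135:205,285:345],None,fx=f,fy=f,interpolation=cv2.INTER_CUBIC)[:,:,::-1].copy()
    for p,c in((( .627,y,z),(0,0,255)),((.627,y,z+.03),(0,255,0)),((.537,y,z),(255,0,0)),((.537,y,z+.03),(255,255,0))):
        q=(proj(s,p)[0]-[285,135]+.5)*f;cv2.circle(a,tuple(int(k) for k in q),4,c,-1)
    out.append(a)
cv2.imwrite('pics/c6.png',cv2.resize(np.hstack(out),None,fx=.8,fy=.8))
for n in ('scene0','s1','s2'):
    s=dict(np.load('/tmp/%s.npz'%n));P=cloud(s);im=s['image'].astype(int)
    h=cv2.cvtColor(s['image'],cv2.COLOR_RGB2HSV);m=cv2.inRange(h,(10,120,180),(26,255,255));m[:, :300]=0;m[:,335:]=0;m[:170]=0;m[205:]=0
    y,x=np.nonzero(m);print(n,len(x),x.mean(),y.mean(),P[y,x].mean(0))
```

```text
scene0 145 322.0689655172414 186.3448275862069 [ 0.55130416 -0.03968274  0.00506178]
s1 89 313.2696629213483 187.97752808988764 [ 0.58123532 -0.05662042  0.01189814]
s2 142 323.0281690140845 188.46478873239437 [ 0.56863695 -0.02469323  0.01617032]
```

View pics/c6.png

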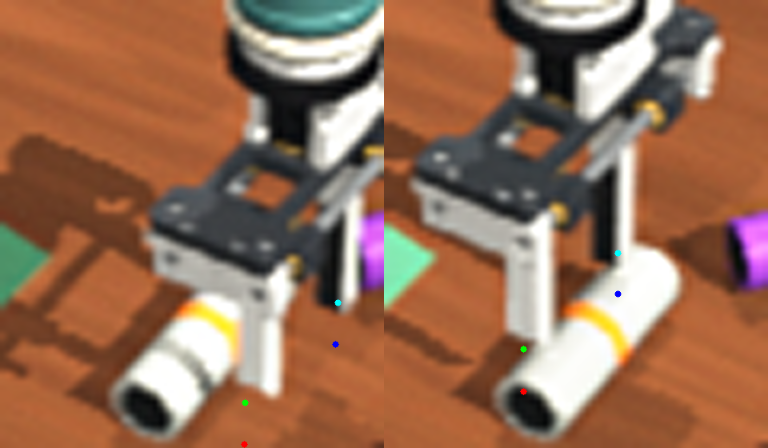

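Run:
```python
from h import *
for n,pts in(('t2',[(339,174),(341,220)]),('t1',[(318,176),(320,222)])):
    s=dict(np.load('/tmp/%s.npz'%n));P=cloud(s)
    for u,v in pts: print(n,u,v,P[v,u].round(3))
t=dict(np.load('/tmp/t2.npz'));s=dict(np.load('/tmp/s2.npz'))
for S,n in((t,'t2'),(s,'s2')):
    P=cloud(S);m=(P[...,2]>.03)&(P[...,2]<.24)&(abs(P[...,0]-.586)<.13)&(abs(P[...,1]+.053)<.12)&(S['depth']>0)
    q=P[m]
    for lo in np.arange(.03,.24,.015):
        k=q[(q[:,2]>lo)&(q[:,2]<lo+.015)]
        if len(k)>5: print(n,round(lo,3),len(k),k.min(0).round(3),k.max(0).round(3))
```

```text
t2 339 174 [ 0.662 -0.054  0.184]
t2 341 220 [ 0.522 -0.057  0.182]
t1 318 176 [0.657 0.01  0.182]
t1 320 222 [0.517 0.006 0.181]
t2 0.03 76 [ 0.456 -0.028  0.031] [0.618 0.033 0.043]
t2 0.15 28 [ 0.529 -0.089  0.15 ] [ 0.649 -0.022  0.165]
t2 0.165 68 [ 0.501 -0.088  0.165] [ 0.671 -0.023  0.18 ]
t2 0.18 439 [ 0.501 -0.09   0.18 ] [ 0.677 -0.02   0.195]
t2 0.21 7 [ 0.548 -0.071  0.219] [ 0.555 -0.032  0.224]
t2 0.225 45 [ 0.548 -0.079  0.225] [ 0.56  -0.023  0.239]
s2 0.03 356 [ 0.457 -0.061  0.03 ] [0.647 0.029 0.045]
s2 0.045 31 [ 0.544 -0.061  0.045] [ 0.63  -0.034  0.06 ]
s2 0.06 43 [ 0.541 -0.061  0.06 ] [ 0.633 -0.042  0.075]
s2 0.075 40 [ 0.541 -0.062  0.075] [ 0.632 -0.04   0.09 ]
s2 0.09 45 [ 0.546 -0.061  0.09 ] [ 0.633 -0.041  0.105]
s2 0.105 21 [ 0.542 -0.062  0.105] [ 0.635 -0.04   0.12 ]
s2 0.12 10 [ 0.546 -0.062  0.121] [ 0.556 -0.043  0.135]
s2 0.135 35 [ 0.509 -0.082  0.139] [ 0.668 -0.017  0.15 ]
s2 0.15 182 [ 0.506 -0.083  0.15 ] [ 0.67  -0.017  0.165]
s2 0.165 146 [ 0.498 -0.085  0.165] [ 0.675 -0.016  0.18 ]
s2 0.18 409 [ 0.495 -0.084  0.18 ] [ 0.677 -0.016  0.195]
s2 0.195 78 [ 0.545 -0.073  0.195] [ 0.604 -0.027  0.21 ]
s2 0.21 30 [ 0.581 -0.071  0.21 ] [ 0.604 -0.021  0.225]
s2 0.225 60 [ 0.543 -0.08   0.226] [ 0.624 -0.016  0.24 ]
```

Run:
```python
from h import *
for n,c in(('scene0',(.232,.498)),('s1',(.582,.012))):
    S=dict(np.load('/tmp/%s.npz'%n));P=cloud(S);m=(P[...,2]>.05)&(P[...,2]<.5)&(abs(P[...,0]-c[0])<.13)&(abs(P[...,1]-c[1])<.13)&(S['depth']>0)
    q=P[m]
    for lo in np.arange(.06,.4,.02):
        k=q[(q[:,2]>lo)&(q[:,2]<lo+.02)]
        if len(k)>5: print(n,round(lo,3),len(k),k.min(0).round(3),k.max(0).round(3))
```

```text
scene0 0.2 34 [0.207 0.441 0.207] [0.267 0.552 0.22 ]
scene0 0.22 76 [0.208 0.441 0.22 ] [0.269 0.555 0.24 ]
scene0 0.24 78 [0.203 0.441 0.24 ] [0.27  0.556 0.26 ]
scene0 0.26 81 [0.204 0.44  0.26 ] [0.269 0.556 0.28 ]
scene0 0.28 54 [0.2   0.441 0.28 ] [0.268 0.552 0.299]
scene0 0.3 200 [0.2   0.411 0.301] [0.297 0.585 0.32 ]
scene0 0.32 354 [0.215 0.406 0.32 ] [0.301 0.59  0.34 ]
scene0 0.34 658 [0.166 0.407 0.34 ] [0.3  0.59 0.36]
scene0 0.36 140 [0.218 0.454 0.36 ] [0.26  0.523 0.379]
scene0 0.38 134 [0.224 0.449 0.381] [0.274 0.535 0.4  ]
s1 0.06 57 [0.541 0.002 0.06 ] [0.628 0.023 0.08 ]
s1 0.08 52 [0.535 0.002 0.081] [0.629 0.024 0.1  ]
s1 0.1 26 [0.536 0.002 0.1  ] [0.628 0.022 0.118]
s1 0.12 12 [0.542 0.006 0.122] [0.66  0.021 0.139]
s1 0.14 177 [ 0.504 -0.019  0.14 ] [0.665 0.048 0.16 ]
s1 0.16 228 [ 0.494 -0.021  0.16 ] [0.673 0.049 0.18 ]
s1 0.18 406 [ 0.495 -0.019  0.18 ] [0.674 0.048 0.2  ]
s1 0.2 54 [ 0.565 -0.005  0.2  ] [0.602 0.036 0.219]
s1 0.22 99 [ 0.542 -0.025  0.221] [0.62  0.049 0.24 ]
s1 0.24 123 [ 0.558 -0.016  0.24 ] [0.62  0.049 0.26 ]
s1 0.26 148 [ 0.573 -0.022  0.26 ] [0.622 0.049 0.28 ]
s1 0.28 135 [ 0.568 -0.011  0.28 ] [0.621 0.047 0.3  ]
s1 0.3 141 [ 0.573 -0.012  0.3  ] [0.621 0.049 0.32 ]
s1 0.32 143 [ 0.577 -0.012  0.32 ] [0.621 0.047 0.34 ]
s1 0.34 182 [ 0.578 -0.03   0.34 ] [0.623 0.069 0.36 ]
s1 0.36 197 [ 0.469 -0.047  0.361] [0.626 0.076 0.38 ]
s1 0.38 465 [ 0.452 -0.049  0.38 ] [0.633 0.079 0.4  ]
```

The cameras disagree with the reported height. The gripper body bottom is about 0.105 above the reported TCP instead of 0.075, so the tips stand about 30 mm higher than reported. They passed just over the blank without touching it. I'll go back and lower to the height seen in the images.

```bash
python3 -m inch '[{"linear":[0,0,0.1],"twist":0,"gripper":0.7},{"linear":[0,0,0.2],"twist":0,"gripper":0.7},{"linear":[0,0.2,0.2],"twist":0,"gripper":0.7},{"linear":[0,0.45,0.2],"twist":0,"gripper":0.7},{"linear":[0,0.63,0.2],"twist":0,"gripper":0.7},{"linear":[0,0.65,0.2],"twist":0,"gripper":0.7},{"linear":[0,0.65,0.1],"twist":0,"gripper":0.7},{"linear":[0,0.65,-0.05],"twist":0,"gripper":0.7},{"linear":[0,0.65,-0.2],"twist":0,"gripper":0.7},{"linear":[0,0.65,-0.2],"twist":0,"gripper":0.7}]'
python3 - <<'E'
from h import *
S=snap('scene','s3');P=cloud(S);c=(.586,.012)
m=(P[...,2]>.005)&(P[...,2]<.2)&(abs(P[...,0]-c[0])<.13)&(abs(P[...,1]-c[1])<.014)&(S['depth']>0)
q=P[m]
for lo in np.arange(.005,.2,.01):
    k=q[(q[:,2]>lo)&(q[:,2]<lo+.01)]
    if len(k)>2: print(round(lo,3),len(k),k.min(0).round(3),k.max(0).round(3))
a=cv2.resize(S['image'][135:205,285:345],None,fx=8,fy=8,interpolation=cv2.INTER_CUBIC)
cv2.imwrite('pics/c7.png',a[:,:,::-1])
E
```

```text
time: 5.38
tool_pos: [0.5837, 0.0114, 0.0126]
ee_rot: [-3.135, 0.0, 1.597]
wrist_force: [-0.6, -0.6, -0.6]
width: 0.0657
0.005 35 [0.464 0.002 0.005] [0.716 0.025 0.015]
0.015 22 [0.465 0.    0.015] [0.548 0.026 0.025]
0.025 53 [ 0.459 -0.     0.025] [0.628 0.025 0.035]
0.035 62 [ 0.457 -0.001  0.035] [0.629 0.026 0.045]
0.045 35 [0.457 0.003 0.045] [0.631 0.023 0.055]
0.055 25 [0.539 0.006 0.056] [0.63  0.023 0.065]
0.065 27 [0.54  0.006 0.065] [0.631 0.022 0.074]
0.075 20 [0.54  0.    0.075] [0.631 0.023 0.085]
0.085 7 [0.537 0.005 0.087] [0.551 0.021 0.095]
0.095 7 [0.544 0.005 0.095] [0.552 0.02  0.105]
0.105 5 [0.545 0.009 0.105] [0.552 0.016 0.114]
0.115 12 [ 0.547 -0.001  0.115] [0.667 0.024 0.125]
0.125 25 [ 0.508 -0.002  0.126] [0.667 0.026 0.135]
0.135 14 [0.548 0.001 0.136] [0.67  0.025 0.144]
0.145 18 [0.605 0.    0.146] [0.673 0.026 0.155]
0.155 121 [ 0.496 -0.002  0.155] [0.674 0.026 0.165]
0.165 30 [ 0.499 -0.002  0.165] [0.672 0.026 0.175]
0.175 19 [ 0.592 -0.     0.175] [0.597 0.022 0.185]
0.185 7 [0.593 0.007 0.185] [0.597 0.021 0.191]
```

View pics/c7.png

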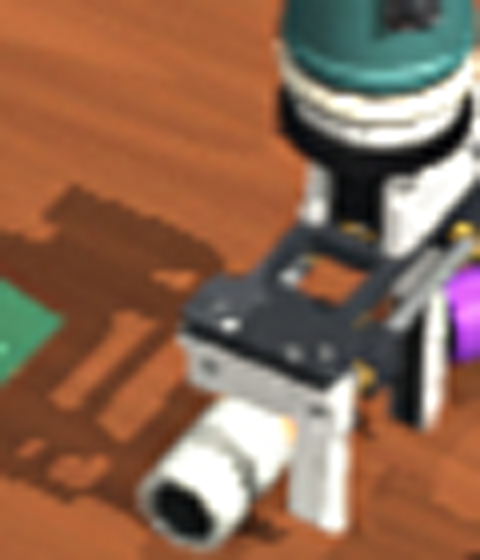

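```bash
python3 - <<'E'
from h import *
S=dict(np.load('/tmp/s3.npz'))
for z in(.0,.01,.02,.03): print(z,(proj(S,[(.63,.02,z),(.63,.004,z)])-[285,135]+.5)*8)
E
python3 -m inch '[{"linear":[0,0,-0.05],"twist":0,"gripper":0.7},{"linear":[0,-0.03,-0.09],"twist":0,"gripper":0.7},{"linear":[0,-0.06,-0.09],"twist":0,"gripper":0.7},{"linear":[0,-0.09,-0.09],"twist":0,"gripper":0.7},{"linear":[0,-0.11,-0.09],"twist":0,"gripper":0.7}]'
```

```text
0.0 [[317.86879609 586.35284662]
 [285.24210012 570.91260936]]
0.01 [[318.30326726 569.40309763]
 [285.5133411  553.96112174]]
0.02 [[318.74207533 552.28415633]
 [285.78727764 536.84117292]]
0.03 [[319.18528555 534.9934767 ]
 [286.06395011 519.55023916]]
time: 5.85
tool_pos: [0.5868, 0.0007, 0.0079]
ee_rot: [3.141, 0.0, 1.597]
wrist_force: [-0.1, 0.5, 0.2]
width: 0.0654
```

```bash
python3 -m inch '[{"linear":[0,-0.02,-0.03],"twist":0,"gripper":0.7},{"linear":[0,-0.04,-0.06],"twist":0,"gripper":0.7},{"linear":[0.001,-0.06,-0.06],"twist":0,"gripper":0.7},{"linear":[0.002,-0.08,-0.06],"twist":0,"gripper":0.7},{"linear":[0.002,-0.10,-0.06],"twist":0,"gripper":0.7},{"linear":[0.003,-0.12,-0.06],"twist":0,"gripper":0.7},{"linear":[0.004,-0.14,-0.06],"twist":0,"gripper":0.7},{"linear":[0.005,-0.16,-0.06],"twist":0,"gripper":0.7},{"linear":[0.006,-0.18,-0.06],"twist":0,"gripper":0.7},{"linear":[0.007,-0.20,-0.06],"twist":0,"gripper":0.7}]'
python3 - <<'E'
from h import *
S=snap('scene','s4')
a=cv2.resize(S['image'][130:205,265:345],None,fx=8,fy=8,interpolation=cv2.INTER_CUBIC)
cv2.imwrite('pics/c8.png',a[:,:,::-1])
E
```

```text
time: 6.68
tool_pos: [0.5872, -0.0188, 0.0014]
ee_rot: [3.141, 0.0, 1.598]
wrist_force: [0.2, 1.0, 0.3]
width: 0.0659
```

View pics/c8.png

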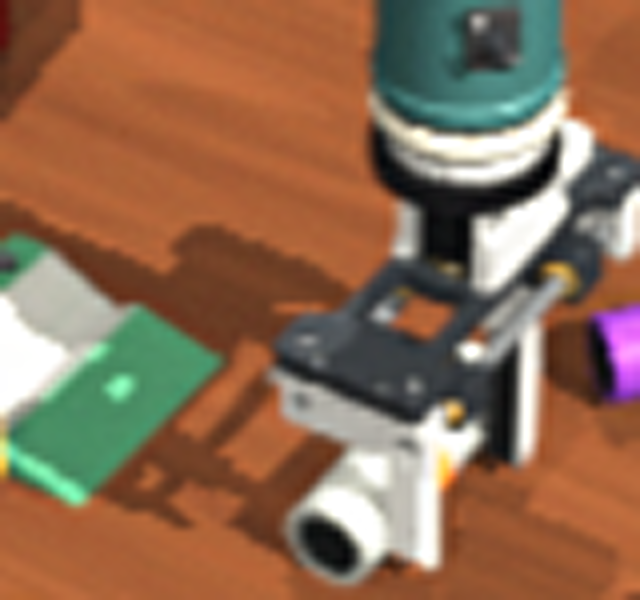

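The finger tip now stands behind the blank (scene px ~(317,200)) below its axis height. Pushing.

```bash
python3 -m inch '[{"linear":[0.001,-0.02,0],"twist":0,"gripper":0.7},{"linear":[0.001,-0.04,0],"twist":0,"gripper":0.7},{"linear":[0.002,-0.06,0],"twist":0,"gripper":0.7},{"linear":[0.002,-0.08,0],"twist":0,"gripper":0.7},{"linear":[0.003,-0.11,0],"twist":0,"gripper":0.7},{"linear":[0.004,-0.14,0],"twist":0,"gripper":0.7},{"linear":[0.005,-0.17,0],"twist":0,"gripper":0.7},{"linear":[0.006,-0.20,0],"twist":0,"gripper":0.7},{"linear":[0.006,-0.23,0],"twist":0,"gripper":0.7},{"linear":[0.007,-0.26,0],"twist":0,"gripper":0.7}]'
python3 -m inch '[{"linear":[0.001,-0.03,0],"twist":0,"gripper":0.7},{"linear":[0.002,-0.06,0],"twist":0,"gripper":0.7},{"linear":[0.003,-0.09,0],"twist":0,"gripper":0.7},{"linear":[0.003,-0.12,0],"twist":0,"gripper":0.7},{"linear":[0.004,-0.15,0],"twist":0,"gripper":0.7},{"linear":[0.005,-0.18,0],"twist":0,"gripper":0.7},{"linear":[0.006,-0.21,0],"twist":0,"gripper":0.7},{"linear":[0.007,-0.24,0],"twist":0,"gripper":0.7},{"linear":[0.008,-0.27,0],"twist":0,"gripper":0.7},{"linear":[0.008,-0.3,0],"twist":0,"gripper":0.7}]'
python3 - <<'E'
from h import *
S=snap('scene','s5');T=snap('top','t5')
cv2.imwrite('pics/c9.png',np.vstack([cv2.resize(a['image'][v:v+75,u:u+150],None,fx=4.,fy=4.,interpolation=cv2.INTER_CUBIC) for a,u,v in((S,230,130),(T,290,150))])[:,:,::-1])
E
```

```text
time: 7.57
tool_pos: [0.5877, -0.045, 0.0013]
ee_rot: [-3.142, 0.0, 1.598]
wrist_force: [-0.5, 1.3, 0.6]
width: 0.0658
time: 8.4
tool_pos: [0.5886, -0.0749, 0.0013]
ee_rot: [3.141, -0.0, 1.598]
wrist_force: [-0.5, 0.4, 0.1]
width: 0.066
```

View pics/c9.png

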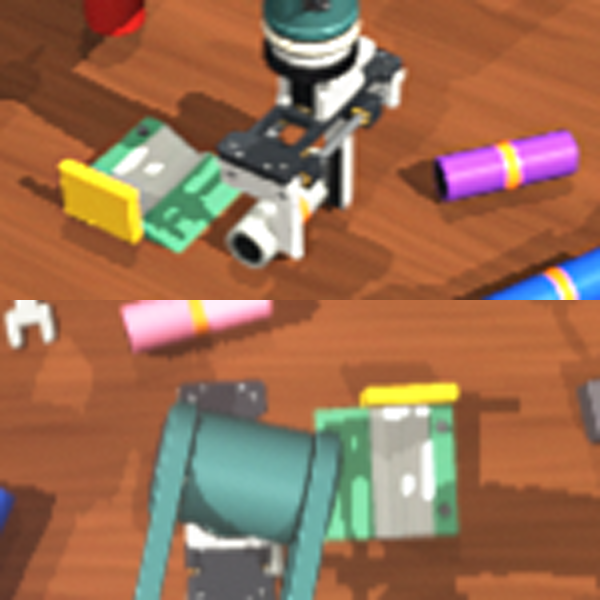

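```bash
python3 -m inch '[{"linear":[0.001,-0.03,0],"twist":0,"gripper":0.7},{"linear":[0.002,-0.06,0],"twist":0,"gripper":0.7},{"linear":[0.003,-0.09,0],"twist":0,"gripper":0.7},{"linear":[0.003,-0.12,0],"twist":0,"gripper":0.7},{"linear":[0.004,-0.15,0],"twist":0,"gripper":0.7},{"linear":[0.005,-0.18,0],"twist":0,"gripper":0.7},{"linear":[0.006,-0.21,0],"twist":0,"gripper":0.7},{"linear":[0.007,-0.24,0],"twist":0,"gripper":0.7},{"linear":[0.008,-0.27,0],"twist":0,"gripper":0.7},{"linear":[0.008,-0.3,0],"twist":0,"gripper":0.7}]'
python3 -m inch '[{"linear":[0.001,-0.03,0],"twist":0,"gripper":0.7},{"linear":[0.002,-0.06,0],"twist":0,"gripper":0.7},{"linear":[0.003,-0.09,0],"twist":0,"gripper":0.7},{"linear":[0.003,-0.12,0],"twist":0,"gripper":0.7},{"linear":[0.004,-0.15,0.01],"twist":0,"gripper":0.7},{"linear":[0.005,-0.18,0.02],"twist":0,"gripper":0.7},{"linear":[0.006,-0.21,0.03],"twist":0,"gripper":0.7},{"linear":[0.007,-0.24,0.04],"twist":0,"gripper":0.7},{"linear":[0.008,-0.27,0.05],"twist":0,"gripper":0.7},{"linear":[0.008,-0.3,0.06],"twist":0,"gripper":0.7}]'
python3 - <<'E'
from h import *
S=snap('scene','s6');T=snap('top','t6')
cv2.imwrite('pics/c10.png',np.vstack([cv2.resize(a['image'][v:v+75,u:u+150],None,fx=4.,fy=4.,interpolation=cv2.INTER_CUBIC) for a,u,v in((S,230,130),(T,290,150))])[:,:,::-1])
E
```

```text
time: 9.33
tool_pos: [0.5894, -0.1049, 0.0013]
ee_rot: [3.141, 0.0, 1.598]
wrist_force: [-0.2, 1.3, 0.6]
width: 0.0659
time: 10.17
tool_pos: [0.5904, -0.1317, 0.008]
ee_rot: [3.141, -0.006, 1.598]
wrist_force: [-1.6, 10.8, 5.7]
width: 0.066
```

View pics/c10.png

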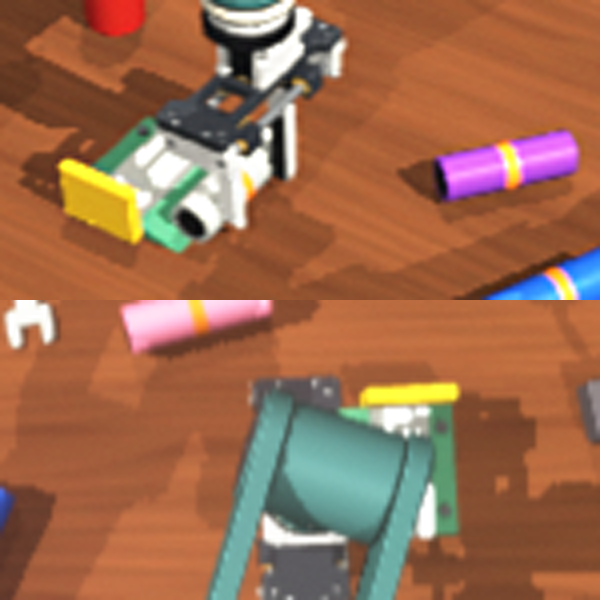

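```bash
python3 -m inch '[{"linear":[0,0,0],"twist":0,"gripper":0.7},{"linear":[0,0,0],"twist":0,"gripper":0.7}]'
python3 -m inch '[{"linear":[0,-0.01,0.01],"twist":0,"gripper":0.7},{"linear":[0.001,-0.02,0.02],"twist":0,"gripper":0.7},{"linear":[0.001,-0.03,0.03],"twist":0,"gripper":0.7}]'
python3 -c "
from bench import robot
o=robot.get_obs();print(o['tool_pos'],o['wrist_force'],o['wrist_torque'])"
```

```text
time: 10.43
tool_pos: [0.5905, -0.1319, 0.0082]
ee_rot: [3.141, -0.005, 1.598]
wrist_force: [-1.0, 7.5, 3.8]
width: 0.066
time: 10.68
tool_pos: [0.5906, -0.1343, 0.0112]
ee_rot: [3.141, -0.006, 1.599]
wrist_force: [-1.1, 7.2, 5.5]
width: 0.0662
[ 0.59058005 -0.13434548  0.01124475] [-1.05877737  7.20561955  5.49946573] [1.4717023  0.27279166 0.04149261]
```

```bash
python3 -m inch '[{"linear":[0,-0.02,0],"twist":0,"gripper":0.7},{"linear":[0.001,-0.04,0],"twist":0,"gripper":0.7},{"linear":[0.001,-0.06,0],"twist":0,"gripper":0.7},{"linear":[0.002,-0.08,0],"twist":0,"gripper":0.7},{"linear":[0.002,-0.1,0],"twist":0,"gripper":0.7}]'
python3 -m inch '[{"linear":[0,-0.02,0],"twist":0,"gripper":0.7},{"linear":[0.001,-0.04,0],"twist":0,"gripper":0.7},{"linear":[0.001,-0.06,0],"twist":0,"gripper":0.7},{"linear":[0.002,-0.08,0],"twist":0,"gripper":0.7},{"linear":[0.002,-0.1,0],"twist":0,"gripper":0.7}]'
python3 - <<'E'
from h import *
S=snap('scene','s7')
cv2.imwrite('pics/c11.png',cv2.resize(S['image'][130:205,230:330],None,fx=6.,fy=6.,interpolation=cv2.INTER_CUBIC)[:,:,::-1])
E
```

```text
time: 11.1
tool_pos: [0.5918, -0.1429, 0.0123]
ee_rot: [3.139, -0.008, 1.599]
wrist_force: [-1.4, 11.2, 7.1]
width: 0.0658
time: 11.52
tool_pos: [0.5919, -0.1528, 0.012]
ee_rot: [3.139, -0.008, 1.599]
wrist_force: [0.1, 11.4, 7.0]
width: 0.0656
```

View pics/c11.png

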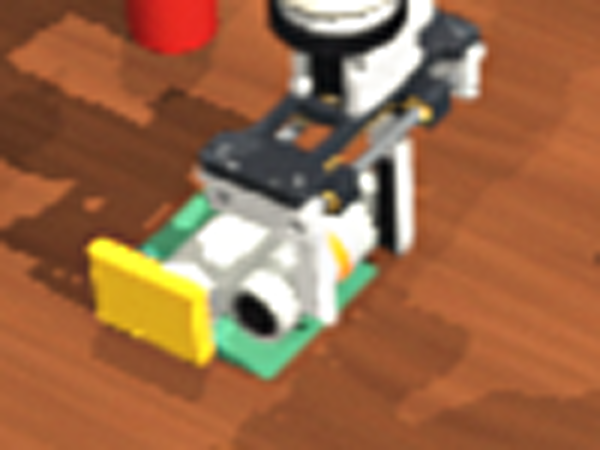

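```bash
python3 -m inch '[{"linear":[0,-0.02,0.01],"twist":0,"gripper":0.7},{"linear":[0.001,-0.04,0.01],"twist":0,"gripper":0.7},{"linear":[0.001,-0.06,0.02],"twist":0,"gripper":0.7},{"linear":[0.002,-0.08,0.02],"twist":0,"gripper":0.7},{"linear":[0.002,-0.1,0.02],"twist":0,"gripper":0.7}]'
python3 -m inch '[{"linear":[0,-0.015,0],"twist":0,"gripper":0.7},{"linear":[0.001,-0.03,0],"twist":0,"gripper":0.7},{"linear":[0.001,-0.045,0.01],"twist":0,"gripper":0.7},{"linear":[0.002,-0.06,0.01],"twist":0,"gripper":0.7}]'
python3 -m inch '[{"linear":[0,-0.015,0],"twist":0,"gripper":0.7},{"linear":[0.001,-0.03,0],"twist":0,"gripper":0.7},{"linear":[0.001,-0.04,0],"twist":0,"gripper":0.7}]'
python3 - <<'E'
from h import *
S=snap('scene','s8')
cv2.imwrite('pics/c12.png',cv2.resize(S['image'][130:205,230:330],None,fx=6.,fy=6.,interpolation=cv2.INTER_CUBIC)[:,:,::-1])
E
```

```text
time: 11.98
tool_pos: [0.5923, -0.1625, 0.0143]
ee_rot: [3.139, -0.009, 1.6]
wrist_force: [-0.1, 12.3, 7.5]
width: 0.0658
time: 12.32
tool_pos: [0.5924, -0.1685, 0.0153]
ee_rot: [3.139, -0.009, 1.6]
wrist_force: [0.2, 12.6, 8.2]
width: 0.0657
time: 12.57
tool_pos: [0.5924, -0.1739, 0.015]
ee_rot: [3.139, -0.006, 1.6]
wrist_force: [1.0, 6.2, 2.8]
width: 0.0658
```

View pics/c12.png

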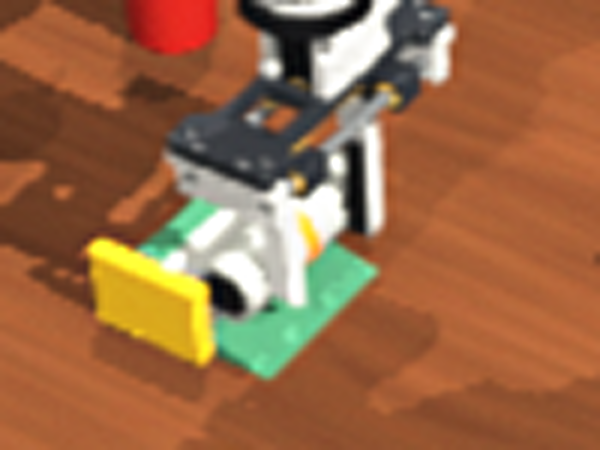

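```bash
python3 -m inch '[{"linear":[0,-0.015,0],"twist":0,"gripper":0.7},{"linear":[0.001,-0.03,0],"twist":0,"gripper":0.7},{"linear":[0.001,-0.04,0],"twist":0,"gripper":0.7},{"linear":[0.001,-0.04,0],"twist":0,"gripper":0.7}]'
python3 - <<'E'
from h import *
S=snap('scene','s9')
cv2.imwrite('pics/c13.png',cv2.resize(S['image'][130:205,230:330],None,fx=6.,fy=6.,interpolation=cv2.INTER_CUBIC)[:,:,::-1])
E
```

```text
time: 12.95
tool_pos: [0.591, -0.1826, 0.0129]
ee_rot: [-3.141, 0.001, 1.597]
wrist_force: [-0.5, 0.0, 0.1]
width: 0.0657
```

View pics/c13.png

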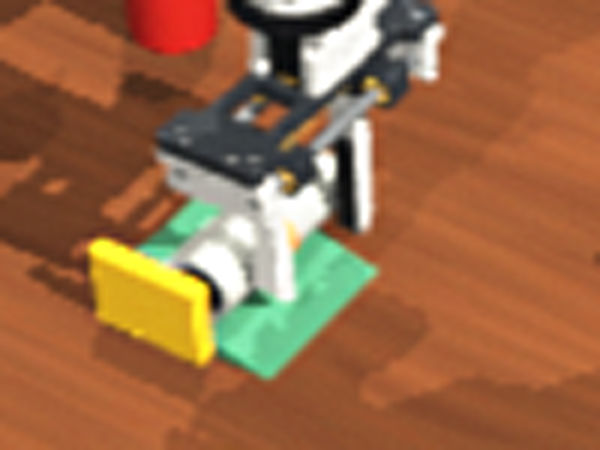

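```bash
python3 -m inch '[{"linear":[0,0.1,0],"twist":0,"gripper":0.7},{"linear":[0,0.25,0.1],"twist":0,"gripper":0.7},{"linear":[0,0.35,0.3],"twist":0,"gripper":0.7},{"linear":[0,0.35,0.55],"twist":0,"gripper":0.7},{"linear":[0,0.35,0.8],"twist":0,"gripper":0.5},{"linear":[-0.2,0.35,0.95],"twist":0,"gripper":0.2},{"linear":[-0.5,0.35,0.95],"twist":0,"gripper":0},{"linear":[-0.8,0.35,0.95],"twist":0,"gripper":0},{"linear":[-1,0.35,0.95],"twist":0,"gripper":0}]'
python3 -m inch '[{"linear":[-0.3,0,0],"twist":0,"gripper":0},{"linear":[-0.6,0,0],"twist":0,"gripper":0},{"linear":[-0.6,0,0],"twist":0,"gripper":0},{"linear":[-0.6,0,0],"twist":0,"gripper":0}]'
python3 - <<'E'
from h import *
S=snap('scene','s10');T=snap('top','t10')
cv2.imwrite('pics/c14.png',np.vstack([cv2.resize(a['image'][v:v+75,u:u+150],None,fx=4.,fy=4.,interpolation=cv2.INTER_CUBIC) for a,u,v in((S,230,130),(T,320,150))])[:,:,::-1])
E
```

```text
time: 13.75
tool_pos: [0.4896, -0.1451, 0.1095]
ee_rot: [3.141, 0.0, 1.599]
wrist_force: [0.4, -0.2, -0.9]
width: 0.0357
time: 14.08
tool_pos: [0.4308, -0.1456, 0.1091]
ee_rot: [3.14, 0.0, 1.598]
wrist_force: [1.5, -0.3, 1.6]
width: 0.0094
```

View pics/c14.png

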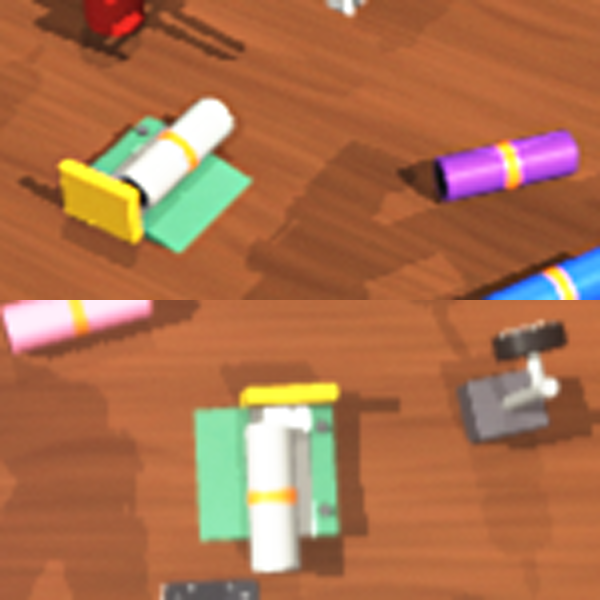

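```bash
cat > f.py <<'E'
from h import *
import sys
t=dict(np.load('/tmp/%s.npz'%sys.argv[1]))
P=cloud(t);m=((P[...,2]>.031)&(P[...,2]<.052)).astype(np.uint8);m[:,:375]=0;m[:,402:]=0;m[:177]=0;m[235:]=0
n,l,st,c=cv2.connectedComponentsWithStats(m);i=1+st[1:,4].argmax();print(st[i],c[i])
q=P[l==i];x=q[:,0]
print('x range',x.min(),x.max(),'y',q[:,1].min(),q[:,1].max(),'z',q[:,2].max(),np.percentile(q[:,2],90))
k=np.polyfit(x,q[:,1],1);print('axis slope deg',np.degrees(np.arctan(k[0])),'y at .605',np.polyval(k,.605))
h=cv2.cvtColor(t['image'],cv2.COLOR_RGB2HSV);b=cv2.inRange(h,(10,120,180),(26,255,255));b[l!=i]=0
yy,xx=np.nonzero(b);print('band',xx.mean(),yy.mean(),len(xx),ray(t,(xx.mean(),yy.mean()),.045))
for z in (.047,.027,.007): print(z,ray(t,(388.5,st[i][1]-.5),z),ray(t,(388.5,st[i][1]+st[i][3]-.5),z))
E
python3 f.py t10
```

```text
[381 181  14  36 391] [387.76726343 198.61381074]
x range 0.5347427212794192 0.6522054618369715 y -0.24071105542216173 -0.19971846740947227 z 0.05183240736984961 0.04815595556928886
axis slope deg 1.006369464884182 y at .605 -0.21957959409955088
band 389.2 198.65 20 [ 0.59222486 -0.22419771  0.045     ]
0.047 [ 0.65222722 -0.22298098  0.047     ] [ 0.53329233 -0.22025416  0.047     ]
0.027 [ 0.65401124 -0.22578525  0.027     ] [ 0.53367869 -0.22302639  0.027     ]
0.007 [ 0.65579526 -0.22858952  0.007     ] [ 0.53406506 -0.22579862  0.007     ]
```

```bash
python3 -m inch '[{"linear":[0.2,-0.25,0],"twist":0,"gripper":0},{"linear":[0.45,-0.5,0],"twist":0,"gripper":0},{"linear":[0.68,-0.75,0],"twist":0,"gripper":0},{"linear":[0.68,-0.76,0],"twist":0,"gripper":0},{"linear":[0.68,-0.76,-0.2],"twist":0,"gripper":0},{"linear":[0.68,-0.76,-0.45],"twist":0,"gripper":0},{"linear":[0.68,-0.76,-0.7],"twist":0,"gripper":0},{"linear":[0.68,-0.76,-0.9],"twist":0,"gripper":0},{"linear":[0.68,-0.76,-1],"twist":0,"gripper":0},{"linear":[0.68,-0.76,-1],"twist":0,"gripper":0}]'
python3 - <<'E'
from h import *
S=snap('scene','s11');T=snap('top','t11')
cv2.imwrite('pics/c15.png',np.vstack([cv2.resize(a['image'][v:v+75,u:u+150],None,fx=4.,fy=4.,interpolation=cv2.INTER_CUBIC) for a,u,v in((S,230,110),(T,320,150))])[:,:,::-1])
E
```

```text
time: 15.02
tool_pos: [0.4979, -0.221, 0.0052]
ee_rot: [-3.137, -0.003, 1.599]
wrist_force: [-0.6, -0.3, -0.1]
width: 0.0001
```

View pics/c15.png

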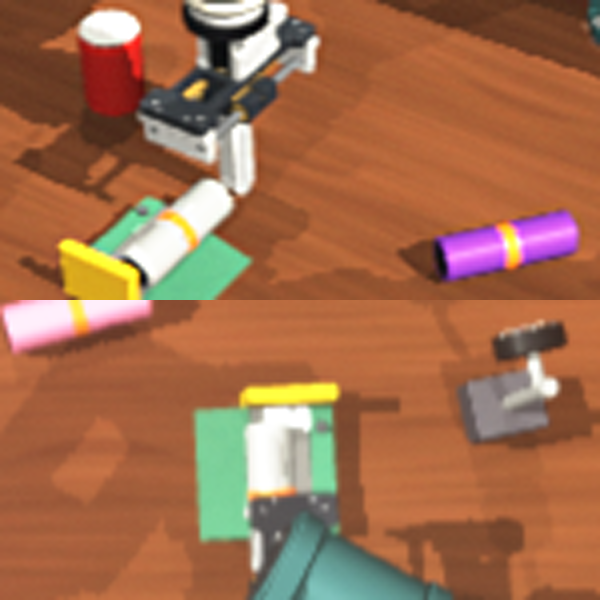

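```bash
python3 -m inch '[{"linear":[0.03,0.001,0],"twist":0,"gripper":0},{"linear":[0.06,0.002,0],"twist":0,"gripper":0},{"linear":[0.09,0.003,0],"twist":0,"gripper":0},{"linear":[0.12,0.003,0],"twist":0,"gripper":0},{"linear":[0.14,0.004,0],"twist":0,"gripper":0},{"linear":[0.16,0.004,0],"twist":0,"gripper":0},{"linear":[0.18,0.005,0],"twist":0,"gripper":0},{"linear":[0.2,0.005,0],"twist":0,"gripper":0},{"linear":[0.22,0.006,0],"twist":0,"gripper":0},{"linear":[0.24,0.006,0],"twist":0,"gripper":0}]'
python3 -m inch '[{"linear":[0.02,0.001,0],"twist":0,"gripper":0},{"linear":[0.04,0.001,0],"twist":0,"gripper":0},{"linear":[0.06,0.002,0],"twist":0,"gripper":0}]'
python3 - <<'E'
from h import *
S=snap('scene','s12')
cv2.imwrite('pics/c16.png',cv2.resize(S['image'][120:195,230:330],None,fx=6.,fy=6.,interpolation=cv2.INTER_CUBIC)[:,:,::-1])
E
```

```text
time: 15.95
tool_pos: [0.5213, -0.222, 0.0081]
ee_rot: [-3.137, -0.0, 1.598]
wrist_force: [-5.8, 0.3, 2.0]
width: 0.0005
time: 16.2
tool_pos: [0.5273, -0.2218, 0.0081]
ee_rot: [-3.137, -0.0, 1.598]
wrist_force: [-5.8, 0.4, 3.3]
width: 0.0006
```

View pics/c16.png

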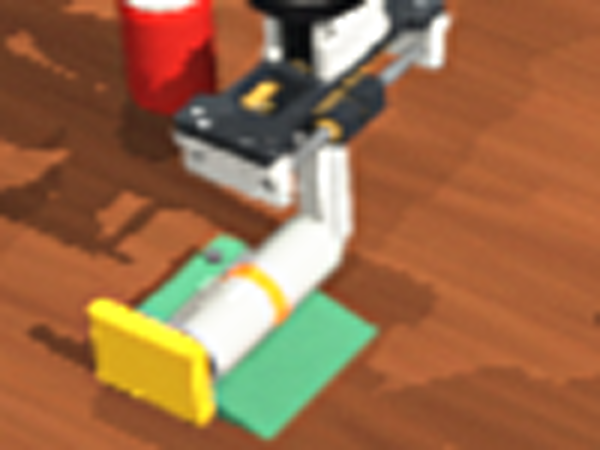

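```bash
for i in 1; do python3 -m inch '[{"linear":[0.015,0.001,0],"twist":0,"gripper":0},{"linear":[0.03,0.001,0],"twist":0,"gripper":0},{"linear":[0.045,0.002,0],"twist":0,"gripper":0},{"linear":[0.06,0.002,0],"twist":0,"gripper":0}]'; done
python3 -m inch '[{"linear":[0.01,0,0],"twist":0,"gripper":0},{"linear":[0.02,0.001,0],"twist":0,"gripper":0}]'
python3 -m inch '[{"linear":[0.01,0,0],"twist":0,"gripper":0}]'
```

```text
time: 16.58
tool_pos: [0.5336, -0.2217, 0.0081]
ee_rot: [-3.138, -0.0, 1.598]
wrist_force: [-5.3, -0.3, 2.9]
width: 0.0004
time: 16.75
tool_pos: [0.5356, -0.2217, 0.0081]
ee_rot: [-3.138, -0.0, 1.598]
wrist_force: [-5.1, -0.0, 2.7]
width: 0.0006
time: 16.83
tool_pos: [0.5366, -0.2216, 0.0081]
ee_rot: [-3.138, -0.0, 1.598]
wrist_force: [-5.6, -0.2, 2.9]
width: 0.0001
```

```bash
python3 -m inch '[{"linear":[0.01,0,0],"twist":0,"gripper":0}]'
python3 -m inch '[{"linear":[0.01,0,0],"twist":0,"gripper":0}]'
python3 -m inch '[{"linear":[0.01,0,0],"twist":0,"gripper":0}]'
```

```text
time: 16.92
tool_pos: [0.5365, -0.2216, 0.0081]
ee_rot: [-3.135, -0.001, 1.598]
wrist_force: [-10.2, -0.4, 6.6]
width: 0.0002
time: 17.0
tool_pos: [0.5365, -0.2216, 0.0081]
ee_rot: [-3.133, -0.001, 1.598]
wrist_force: [-13.2, -0.2, 6.8]
width: 0.0005
time: 17.08
tool_pos: [0.5364, -0.2216, 0.0081]
ee_rot: [-3.131, -0.001, 1.598]
wrist_force: [-15.5, -0.1, 9.4]
width: 0.0005
```

It stalls at x=0.5365, as predicted, and the force is rising, so it's against the stop. Backing off.

```bash
python3 -m inch '[{"linear":[-0.02,0,0],"twist":0,"gripper":0},{"linear":[-0.05,0,0],"twist":0,"gripper":0},{"linear":[-0.1,0,0],"twist":0,"gripper":0},{"linear":[-0.2,0,0],"twist":0,"gripper":0},{"linear":[-0.4,0,0],"twist":0,"gripper":0},{"linear":[-0.5,0,0.2],"twist":0,"gripper":0},{"linear":[-0.5,0,0.5],"twist":0,"gripper":0},{"linear":[-0.5,0.2,0.8],"twist":0,"gripper":0},{"linear":[-0.6,0.5,1],"twist":0,"gripper":0},{"linear":[-0.8,0.8,1],"twist":0,"gripper":0}]'
python3 -m inch '[{"linear":[-0.2,0.2,0.1],"twist":0,"gripper":0},{"linear":[-0.5,0.4,0.2],"twist":0,"gripper":0},{"linear":[-0.5,0.4,0.2],"twist":0,"gripper":0},{"linear":[-0.5,0.4,0.2],"twist":0,"gripper":0}]'
python3 - <<'E'
from h import *
S=snap('scene','s13');T=snap('top','t13')
cv2.imwrite('pics/c17.png',np.vstack([cv2.resize(a['image'][v:v+75,u:u+150],None,fx=4.,fy=4.,interpolation=cv2.INTER_CUBIC) for a,u,v in((S,230,130),(T,320,150))])[:,:,::-1])
import m; m.comps(T)
E
python3 f.py t13
```

```text
time: 17.92
tool_pos: [0.465, -0.1425, 0.114]
ee_rot: [3.13, 0.004, 1.597]
wrist_force: [0.4, 0.6, 0.2]
width: 0.0008
time: 18.25
tool_pos: [0.4109, -0.101, 0.1293]
ee_rot: [3.138, 0.001, 1.599]
wrist_force: [-0.2, 0.4, -0.7]
width: 0.0003
[339. 152.] [320 142  38  21 432] xyz med [ 0.751 -0.061  0.035] zmax 0.049 [251. 203. 208.]
[448. 171.] [435 155  27  30 459] xyz med [ 0.675 -0.41   0.048] zmax 0.181 [136. 122. 116.]
[392. 190.] [378 171  26  41 872] xyz med [ 0.621 -0.232  0.037] zmax 0.065 [207. 219. 176.]
[280. 212.] [268 194  26  38 433] xyz med [0.554 0.137 0.035] zmax 0.05 [ 99. 135. 205.]
[195. 228.] [186 220  18  16 208] xyz med [0.506 0.418 0.047] zmax 0.062 [235. 217. 110.]
[314. 247.] [299 229  32  36 437] xyz med [0.437 0.026 0.035] zmax 0.051 [201. 104. 201.]
[448. 244.] [437 235  23  19 342] xyz med [ 0.441 -0.406  0.081] zmax 0.092 [225. 195. 190.]
[381 177  14  35 377] [387.46153846 193.69496021]
x range 0.5513402194792263 0.6657263303779469 y -0.2410489058384217 -0.19988413411531042 z 0.05161738376754642 0.04825245846035913
axis slope deg 1.7799231599100274 y at .605 -0.21929345539096912
band 388.85 193.45 20 [ 0.60945128 -0.22343525  0.045     ]
0.047 [ 0.66549732 -0.22328522  0.047     ] [ 0.54975787 -0.22063167  0.047     ]
0.027 [ 0.66743728 -0.22609307  0.027     ] [ 0.55033773 -0.22340833  0.027     ]
0.007 [ 0.66937724 -0.22890092  0.007     ] [ 0.5509176  -0.22618499  0.007     ]
```

View pics/c17.png

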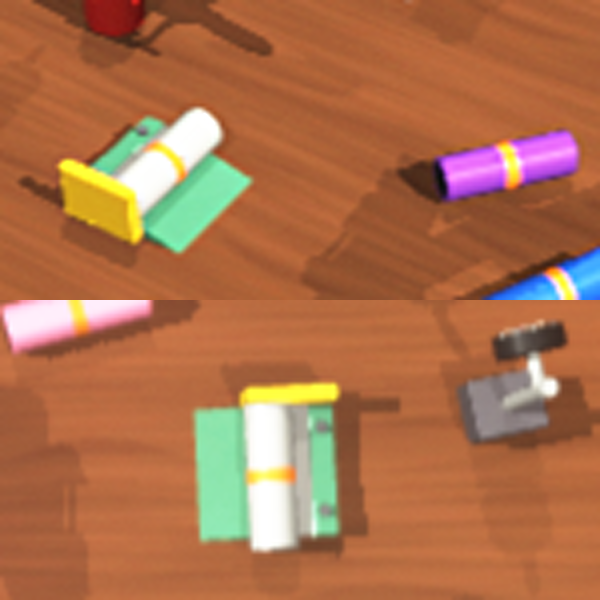

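The picture shows the blank in the groove with its end at the yellow plate (top px (387,176)), overhanging the open end by about 10 mm. The bystanders haven't moved.

```bash
python3 -m inch '[{"linear":[0,0,0],"twist":0,"gripper":0},{"linear":[0,0,0],"twist":0,"gripper":0},{"linear":[0,0,0],"twist":0,"gripper":0},{"linear":[0,0,0],"twist":0,"gripper":0}]'; python3 -c "
from bench import robot
print(robot.close_job())"
```

```text
time: 18.68
tool_pos: [0.4115, -0.1019, 0.1277]
ee_rot: [-3.14, -0.001, 1.597]
wrist_force: [0.3, -0.4, -0.2]
width: 0.0004
the job is handed in; nothing more can be done
None
```

The white steel blank is lying in the groove against the yellow stop, and I handed the job in at about 18.7 s. I rolled it along the bench and up the ramp with both fingertips. I then pushed its free end with the shut fingers until it stalled against the stop. The wrist force peaked at about 18 N, and the arm ended clear with no contact force.

**Last checks, top camera:**

| Check | Measured | Expected |
|---|---|---|
| Blank's free end, x | 0.550 m | 0.549 m |
| Blank's axis, y | about -0.22 m | -0.220 m |
| Top of blank, height | about 48 mm | 47 mm |
| Blank's angle | 1.8° | 1.6° (groove) |

- **Bystanders:** the can, collar and gauge were within about 2 mm of where they started. I did not re-measure the wrench, but nothing went near it.
- **Height disagreement:** the fingertips stood about 30 mm higher than the reported tool position and the given finger length implied. Because of this, the first pass went over the blank without touching it. I went back and used the height seen in the images from then on.
- **Ramp force:** pushing up the ramp took about 12 N sideways, more than I had estimated but well under the 40 N limit.

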